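# Set a ribbed base plate into the weld stops, edge first

### The job

Take the ribbed steel base plate off the sloping rest by its rib. Keeping it sloped, set its lower edge down on the table against the long bar of the stops, between the two short end blocks, pause there a moment, then pivot the plate down about that edge, under control and without letting it drop, until it lies flat on the table against the bar. Let go and back away, leaving everything else on the table where it is.

Things in the scene. Friction and masses are not known exactly. Their poses are not given: they have to be found in the camera images.
- base_rib (a point): Centre of the base plate's upright rib, where to grasp it: 80 mm long (own y), 8 mm thick (own x), 50 mm high, square on the middle of the plate's upper face. The point is half-way up the rib, 25 mm above that face, 31 mm above the underside. At the start the rib leans 30 degrees from upright, towards the lower edge; grasp across its thickness, fingers along the plate's normal (own z).
- base_edge (a point): Middle of the plate's lower edge, on its underside: from base_rib 55 mm along own -x and 31 mm along own -z. Same axes as base_rib.
- base: The loose dark steel base plate, 110 (own x) by 130 (own y) by 6 mm, 0.65 to 0.95 kg; origin at the centre of its underside. Own z: its normal, out of the ribbed face; own x: up the slope from lower to raised edge; own y: along rib and lower edge. It starts on the rest sloped 30 degrees, the lower edge roughly to the robot's right (world -y).
- stop_face (a point): Point on the table at the foot of the working face of the stops' bar, half-way along. Fixed dark steel bar 178 mm long (own y), 14 wide, 20 high, with a block 40 long, 12 wide, 14 high at each end pointing along own +x; 154 mm clear between them. Own x: level, square off the bar, roughly to the robot's left (world +y), z up. The plate lies on the +x side, its lower edge against this face.
- rest: Fixed grey sloping stand, foot 150 by 150 mm, origin at the foot's centre on the table. Its board rises at 30 degrees along own +x (roughly world +y) to 93 mm; a ledge at the foot of the slope, 7 mm proud of the board, holds the plate's lower edge 35 mm above the table.
- hammer: Bystander: hammer lying down, 260 mm long.
- offcut: Bystander: flat steel bar offcut, 150 x 45 x 10 mm.
- spray: Bystander: upright spray can, 56 mm across, 160 mm high.
- angle: Bystander: length of steel angle, 160 mm long, 40 mm high.
- brush: Bystander: hand brush lying down, 220 mm long.
- tin: Bystander: open metal tin, 80 mm across, 70 mm high.
- square: Bystander: flat grey three-cornered set-up square, 100 x 100 x 14 mm.
Things that resemble listed ones, but are neither listed nor needed, are in the scene too. There is more than one size of the base; the one meant has the size given above. Leave any orange look-alike of the part that bears stop_face alone.

How it is judged:
On the way, in this order (a step that is already met when the one before it is completed fails the run):
1. the plate's lower edge rests on the table at the bar, between the end blocks, while the plate is still sloped by more than 17 degrees (height (world z) of base_edge below 0.008 m and x of base_edge in the frame of stop_face between -0.004 and 0.02 m and y of base_edge in the frame of stop_face between -0.015 and 0.015 m and angle between base's own z axis and vertical above 0.3 rad and angle between the y axis of base_rib and the y axis of stop_face, either way round below 0.15 rad), for 0.3 s.
2. the plate is part way down (5 to 14 degrees) with that edge still on the table at the bar (height (world z) of base_edge below 0.01 m and x of base_edge in the frame of stop_face between -0.004 and 0.02 m and y of base_edge in the frame of stop_face between -0.015 and 0.015 m and angle between base's own z axis and vertical between 0.08 and 0.25 rad), for 0.04 s.
At the end, for the whole second after the job is handed in: The base plate lies flat on the table (within about 2 degrees) and at rest, its former lower edge within 12 mm of the bar's working face and parallel to it within about 6 degrees, within 15 mm of centred between the end blocks (height (world z) of base_edge below 0.004 m and x of base_edge in the frame of stop_face between -0.004 and 0.012 m and y of base_edge in the frame of stop_face between -0.015 and 0.015 m and angle between base's own z axis and vertical below 0.04 rad and angle between the y axis of base_rib and the y axis of stop_face, either way round below 0.1 rad and linear speed of base below 0.02 m/s and angular speed of base below 0.1 rad/s); the robot touches nothing.
It fails at once if the plate is let drop or swings fast (turns faster than 6 rad/s) (angular speed of base above 6 rad/s).
It fails at once if another thing on the table is shifted by more than 40 mm (distance of any of hammer, offcut, spray, angle, brush, tin, square from where it was at the start of the episode above 0.04 m).
It also fails if it takes over 53 s, if anything falls off the work surface, if the arm or the gripper's body presses on something with over 40 N, if the wrist force passes 120 N, or if a joint passes its speed limit or range.

### The arm

A 6-joint arm with a two-finger parallel gripper is mounted at the origin on the work surface. World frame = base frame: x ahead of the robot, y to its left, z up, the work surface at z = 0. Lengths are in m, angles in rad, forces in N, time in s.
With the tool pointing down it reaches from about 0.3 to 0.85 m from the base axis. Payload 4.2 kg.
Tool frame: the origin (TCP) lies at the very end of the fingers, on their centre line; the grasp point (between the pads) lies 19 mm behind it (arm.tcp_to_grasp is the distance from the TCP to the grasp point, in m); z points along the fingers, y is the direction in which the jaws open and shut (so a half turn about z gives the same grasp; the last joint's range is limited). The gripper opens to 91 mm and grips with 3 to 60 N. Pads are 32 mm wide; open, the fingers measure 118 mm over their backs; the gripper's body (76 mm by 178 mm) begins 60 mm behind the grasp point.
Start: joints at [-0.02, 0.32, 1.565, -0, 1.257, -0.02], TCP at [0.575, 0, 0.214] pointing down, gripper open.
Joint ranges: [-3.11, 3.11], [-0.84, 2.01], [0.21, 2.61], [-1.34, 4.49], [0.05, 2.63], [-2.56, 2.56]. Speed limits (rad/s): [2.57, 2.57, 3.14, 3.14, 3.14, 3.14].

### API

Orientations are given as a rotation vector (axis times angle).
In Python, from cell import arm gives the robot as it stands. The module is installed in compiled form; this text tells all that it offers.
- The arm moves only by the tool apply_moves, never from a script. Its argument "series" is a list of rows, each a list of 5 numbers: the shift along the tool's x, y, z in cm, then the turn about the tool's z in rad, then the finger opening in cm, from 0 to 9.12. In form: [[x, y, z, twist, hand], ...]. A call has exactly 8 rows; each row is the pose to reach, as a shift and turn from the pose commanded when the call began, along the tool's axes at that moment; what a row does not reach only later rows make up. A row lasts 1/10 s, in which the tool goes at most 50 mm and 8.59 degrees, less where a joint would pass 70% of its speed; a pose out of reach is approached as far as the arm can. A call with a gripper value outside its range is refused whole. The fingers move at their own pace and stop on an object; "grip_force" is the grip in N (left out, the last holds). Time passes only in rows, so rows that repeat a pose let the fingers close, or fill a call up. It gives the time, the measured TCP pose, the force and the opening at its end, in the units of the state.
- arm.sense(): the state, without advancing time (a new reading comes with each control period).
- arm.camera(name): name is "scene" or "side" or "wrist"; returns the picture (384x512x3 uint8, red, green, blue); there is no depth.
- arm.get_calibration(name): a dict with "intrinsics" (3x3 intrinsics, pixels), "distortion" ([k1, k2, p1, p2, k3] as OpenCV has them; the pictures are not rectified), "view" (4x4, takes a point from world to camera coordinates). Camera axes: x right, y up, looking along -z (the intrinsics and any distortion apply to the point x, -y, -z); pixel columns grow to the right and rows downward; lengths in m; the calibration is good to about 2 mm. A picture is of the moment at which its call begins: read the wrist's pose just before it. get_calibration takes no time and is no camera call; for the wrist camera it gives the pose at the moment of the call.
- arm.finish_job(): hands the job in, once; it reports no verdict.
Trained networks look in the newest picture that a camera, given by its name, has taken for a name from the list of things; names that differ only in an ending like _2 or _b are one class to them, and where a whole thing is asked for, a point or a joint stands for the part that bears it (a point fixed in the world has none). Each returns a list of dicts, best first, with "p" (0 to 1); they miss things now and then, are a little off and sometimes report something else, mostly with a low value. They report only what shows in the picture. A call takes as long as a camera call. They do not tell look-alikes from the thing itself.
- arm.spot_in(camera, thing): "box" ([left, top, width, height] in pixels, round what is visible of it).
- arm.silhouettes(camera, thing): "mask" (384x512 bool, what is visible of it) and "box" ([left, top, width, height] in pixels, round what is visible of it).
- arm.pinpoint(camera, thing): "uv" ([column, row] in pixels: a listed point, or the origin of a listed thing).
The state is a dict: "t": time; "joints": joint angles; "joint_vel": joint speeds; "joint_efforts": joint torques, N m; "eef_pos": TCP position; "orientation": TCP orientation; "force": force on the tool from outside, world axes, zero at the start; "ft_torque": the same for the moment, N m; "opening": opening from 0.0 (shut) to 1.0 (fully open).
Only numpy, scipy, OpenCV 4.12 (cv2) and the standard library are available. Lean on these libraries where they do the work, as an engineer would, in place of code of your own. Each camera call takes 0.05 s, during which the arm holds its last target.

## Working session

There is one attempt and no reset: what is moved stays moved. The work goes in short steps, Python scripts to look and compute and a tool call to move; the robot and the scene stay as the last step left them, time stands still between calls to the robot, and variables do not carry over. Pictures are saved under pics/ and viewed, and the job is handed in when it is done.

Besides the shell and the picture viewer there is one more tool, called after "Request:" in YAML: its name, and indented under it one key for each argument. apply_moves: Moves the arm, as the interface text tells. Its arguments: {"type":"object","properties":{"series":{"type":"array","items":{"type":"array","items":{"type":"number"}}},"grip_force":{"type":"number"}},"required":["series"]}

```bash
mkdir -p pics; python3 - <<'E'
from cell import arm
import cv2,numpy as np
print(arm.sense())
for n in ["scene","side","wrist"]:
    im=arm.camera(n); cv2.imwrite(f"pics/{n}0.png",cv2.cvtColor(im,cv2.COLOR_RGB2BGR))
    c=arm.get_calibration(n); print(n,np.round(c["intrinsics"],1).tolist(),c["distortion"],np.round(c["view"],4).tolist())
    for th in ["base","base_rib","base_edge","stop_face","rest"]:
        if n=="wrist" and th=="rest": continue
        try: print(th,[(np.round(d["uv"],1).tolist(),round(d["p"],2)) for d in arm.pinpoint(n,th)])
        except Exception as e: print(th,e)
print(arm.sense()["t"])
E
```

```text
{'t': 0.0, 'joints': array([-2.00529831e-02,  3.20282336e-01,  1.56567708e+00,  8.15928563e-06,
        1.25738011e+00, -1.99588139e-02]), 'joint_vel': array([-0.00021535,  0.00099862,  0.00064003,  0.00036807,  0.00017334,
        0.00096009]), 'joint_efforts': array([-5.01459035e-04, -4.12465632e+01, -2.31973493e+01,  7.28826877e-02,
        4.58198413e-02, -1.41870069e-04]), 'eef_pos': array([ 5.74497626e-01, -1.70171760e-05,  2.13126527e-01]), 'orientation': array([-2.22065388e+00, -2.22043918e+00,  1.89153042e-03]), 'force': array([-0.96735627,  0.2777389 , -0.83407887]), 'ft_torque': array([ 0.01089891, -0.03391073,  0.01511112]), 'opening': 1.0010944670077908}
scene [[445.2, 0.0, 258.4], [0.0, 445.2, 186.2], [0.0, 0.0, 1.0]] [-0.14018276  0.          0.          0.          0.        ] [[-0.2115, 0.9774, -0.0025, 0.0874], [-0.7966, -0.1709, 0.5799, 0.3434], [0.5663, 0.1247, 0.8147, -1.5551], [0.0, 0.0, 0.0, 1.0]]
base [([319.8, 218.3], 0.94), ([426.0, 205.6], 0.66), ([395.9, 297.0], 0.65)]
base_rib [([421.1, 208.7], 0.98), ([392.4, 302.7], 0.94), ([315.3, 212.6], 0.86), ([305.
[... 474 characters left out ...]
 [([265.9, 128.7], 0.89), ([239.9, 170.5], 0.78), ([184.7, 133.1], 0.55)]
base_rib [([244.2, 160.0], 0.81), ([186.2, 148.1], 0.8), ([262.9, 139.0], 0.75), ([175.3, 183.9], 0.73), ([307.6, 171.5], 0.3)]
base_edge [([209.6, 129.4], 0.94), ([249.5, 177.5], 0.62), ([272.8, 121.9], 0.57)]
stop_face [([310.7, 272.2], 0.85), ([189.6, 327.1], 0.59)]
rest [([241.3, 185.5], 0.91)]
wrist [[308.1, 0.0, 256.8], [0.0, 308.1, 190.4], [0.0, 0.0, 1.0]] [-0.04447749  0.          0.          0.          0.        ] [[1.0, 0.0007, -0.0006, -0.5751], [-0.0009, 0.9687, -0.2482, 0.0273], [0.0004, 0.2482, 0.9687, -0.3904], [0.0, 0.0, 0.0, 1.0]]
base []
base_rib []
base_edge [([216.1, 34.5], 0.85)]
stop_face []
0.85
```

View pics/scene0.png

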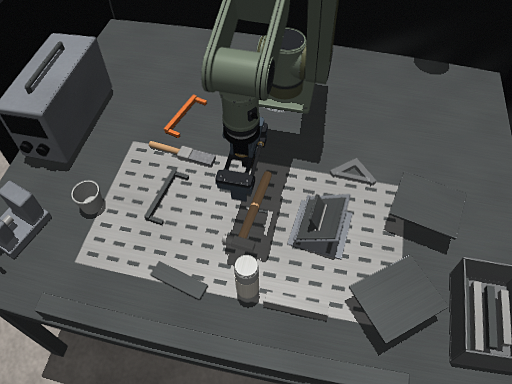

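View pics/side0.png

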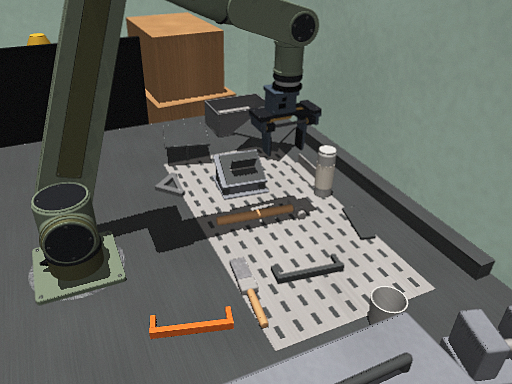

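View pics/wrist0.png

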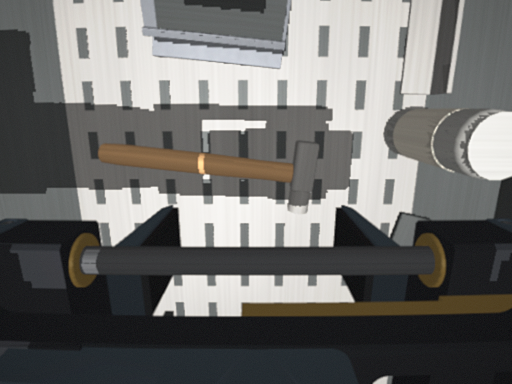

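```bash
cat > h.py <<'E'
from cell import arm
import cv2,numpy as np
def cal(n):
    c=arm.get_calibration(n); V=np.array(c["view"]); F=np.diag([1,-1,-1,1.])@V
    return np.array(c["intrinsics"]),np.array(c["distortion"]),F
def ray(C,uv):
    K,D,F=C; p=cv2.undistortPoints(np.array([[uv]],float),K,D)[0,0]
    d=F[:3,:3].T@np.array([p[0],p[1],1]); o=-F[:3,:3].T@F[:3,3]; return o,d/np.linalg.norm(d)
def atz(C,uv,z):
    o,d=ray(C,uv); return o+d*(z-o[2])/d[2]
def tri(rs):
    A=np.zeros((3,3));b=np.zeros(3)
    for o,d in rs: P=np.eye(3)-np.outer(d,d);A+=P;b+=P@o
    x=np.linalg.solve(A,b); return x,[np.linalg.norm((np.eye(3)-np.outer(d,d))@(x-o)) for o,d in rs]
def proj(C,P):
    K,D,F=C; return cv2.projectPoints(np.array(P,float).reshape(-1,3),cv2.Rodrigues(F[:3,:3])[0],F[:3,3],K,D)[0][:,0]
def save(im,f): cv2.imwrite(f,cv2.cvtColor(im,cv2.COLOR_RGB2BGR))
E
python3 - <<'E'
from h import *
S=cal("scene");T=cal("side")
for n,a,b in [("rest",(321.9,225.9),(241.3,185.5)),("stop",(161.8,192.7),(310.7,272.2)),("rib",(315.3,212.6),(244.2,160)),("base",(319.8,218.3),(239.9,170.5)),("edge",(306,215.1),(249.5,177.5))]:
    print(n,tri([ray(S,a),ray(T,b)]),atz(S,a,0),atz(T,b,0))
for n in ["scene0","side0"]:
    im=cv2.imread(f"pics/{n}.png")
    x,y=((280,170) if n=="scene0" else (200,130))
    cv2.imwrite(f"pics/{n}_rest.png",cv2.resize(im[y:y+90,x:x+110],None,fx=6,fy=6,interpolation=cv2.INTER_CUBIC))
    x,y=((125,150) if n=="scene0" else (255,235))
    cv2.imwrite(f"pics/{n}_stop.png",cv2.resize(im[y:y+90,x:x+110],None,fx=6,fy=6,interpolation=cv2.INTER_CUBIC))
E
```

```text
rest (array([0.53370709, 0.19993048, 0.00106976]), [np.float64(0.007814961384872011), np.float64(0.007814961384871972)]) [0.52572476 0.20474559 0.        ] [0.537487   0.19188919 0.        ]
stop (array([ 0.52210707, -0.2649603 ,  0.01236022]), [np.float64(0.0020625668661312375), np.float64(0.0020625668661314587)]) [ 0.51281729 -0.26870826  0.        ] [ 5.31384889e-01 -2.55717081e-01  1.11022302e-16]
rib (array([0.54530105, 0.18141628, 0.0971085 ]), [np.float64(0.0035258991651715412), np.float64(0.0035258991651715356)]) [0.48630735 0.1805796  0.        ] [0.61816836 0.34875658 0.        ]
base (array([0.5351159 , 0.19522514, 0.05477203]), [np.float64(0.001737240913129979), np.float64(0.0017372409131298126)]) [0.50240731 0.195657   0.        ] [0.57302612 0.28462395 0.        ]
edge (array([0.54150651, 0.15248415, 0.0555183 ]), [np.float64(0.006888008448452506), np.float64(0.006888008448452654)]) [0.50002216 0.15600494 0.        ] [0.58397387 0.22820275 0.        ]
```

View pics/scene0_rest.png

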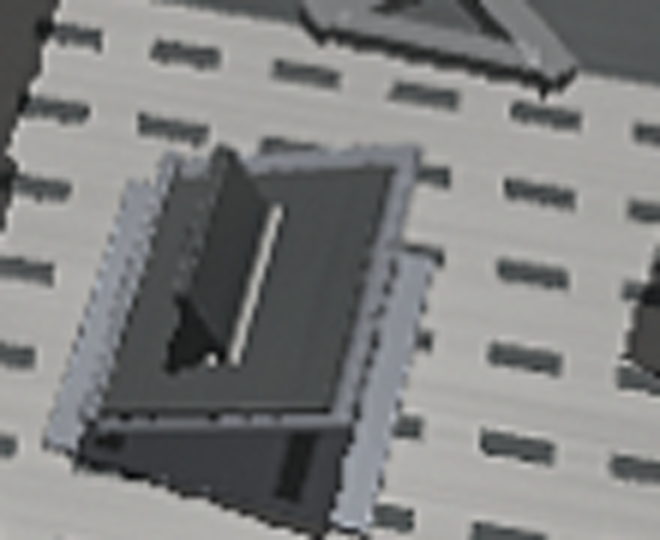

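View pics/scene0_stop.png

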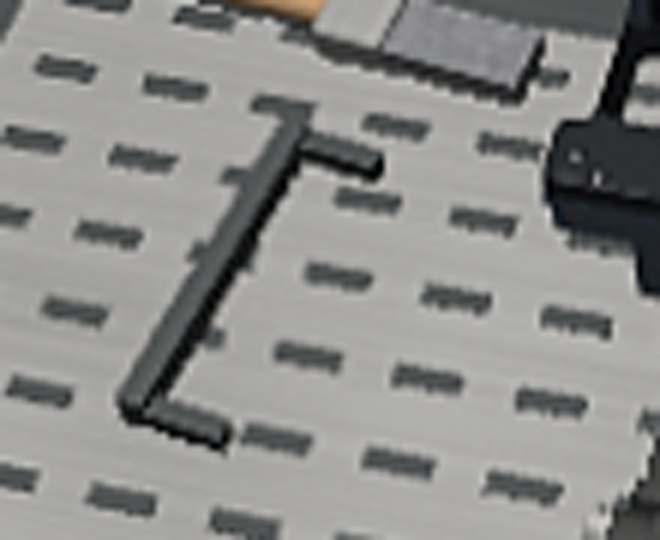

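View pics/side0_rest.png

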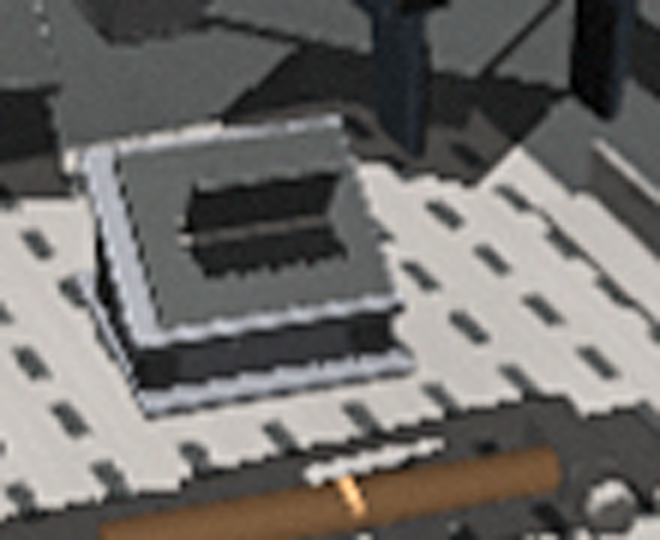

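Request:
apply_moves:
  series:
    - [-4,-1,-2,0,9.12]
    - [-8,-2,-3,0,9.12]
    - [-12,-3,-4,0,9.12]
    - [-16,-4,-4,0,9.12]
    - [-20,-5,-4,0,9.12]
    - [-25,-5,-4,0,9.12]
    - [-27,-5,-4,0,9.12]
    - [-27,-5,-4,0,9.12]

```text
t: 1.65
eef_pos: [0.5246, -0.2728, 0.2536]
orientation: [2.225, 2.217, -0.001]
force: [-0.0, -0.1, 0.5]
opening: 0.996
```

```bash
python3 - <<'E'
from h import *
for k in range(1):
    s=arm.sense(); print(s["t"],s["eef_pos"],s["orientation"])
    C=cal("wrist"); im=arm.camera("wrist"); save(im,"pics/wstop.png"); np.savez("wstop.npz",K=C[0],D=C[1],F=C[2])
    for th in ["stop_face"]: print([(np.round(d["uv"],1).tolist(),round(d["p"],2),atz(C,d["uv"],0).round(4).tolist()) for d in arm.pinpoint("wrist",th)])
    big=cv2.resize(cv2.imread("pics/wstop.png"),None,fx=1.5,fy=1.5,interpolation=cv2.INTER_CUBIC); cv2.imwrite("pics/wstop_b.png",big)
E
```

```text
1.65 [ 0.52463344 -0.272802    0.25356359] [ 2.22547756e+00  2.21688699e+00 -8.32786803e-04]
[([258.3, 151.8], 0.7, [0.5269, -0.2558, 0.0]), ([30.5, 189.2], 0.65, [0.1948, -0.3079, 0.0])]
```

View pics/wstop_b.png

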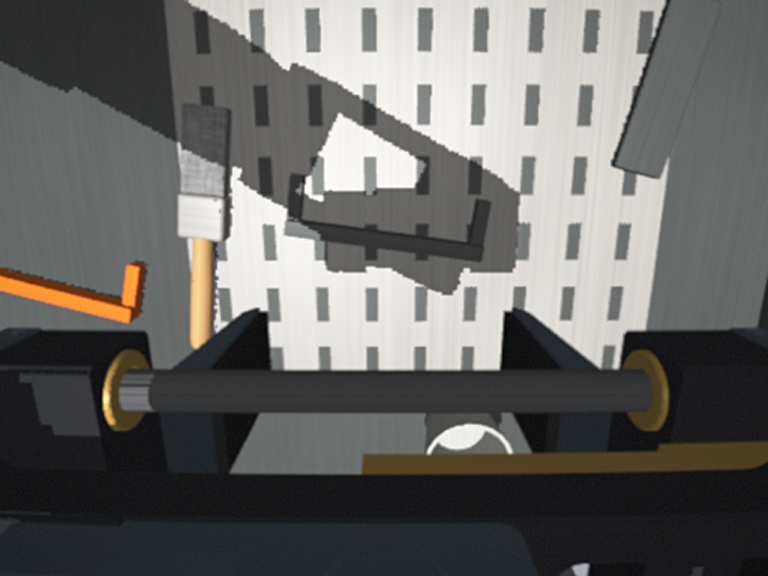

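```bash
python3 - <<'E'
import cv2,numpy as np
im=cv2.imread("pics/wstop.png")[105:185,180:340]
im=cv2.resize(im,None,fx=5,fy=5,interpolation=cv2.INTER_CUBIC)
im=np.clip(255*(im/255.)**0.6,0,255).astype(np.uint8)
cv2.imwrite("pics/wstop_c.png",im)
E
```

```text
(no output)
```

View pics/wstop_c.png

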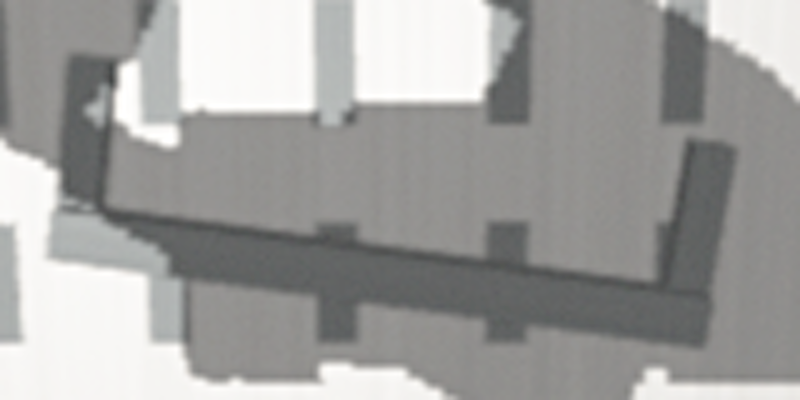

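```bash
python3 - <<'E'
from h import *
from scipy.optimize import least_squares
d=np.load("wstop.npz");C=(d["K"],d["D"],d["F"])
P=np.array([(-.014,-.089,.02),(0,-.089,.02),(.04,-.077,.014),(.04,-.089,.014),(.04,.089,.014),(.04,.077,.014),(0,.089,.02),(-.014,.089,.02)])
U=np.array([(707,347),(711,296),(688,140),(736,148),(70,56),(115,63),(60,208),(48,258)],float)
U=(U+.5)/5-.5+[180,105]
def W(p):
    c,s=np.cos(p[2]),np.sin(p[2]);R=np.array([[c,-s,0],[s,c,0],[0,0,1]]);return P@R.T+[p[0],p[1],0]
f=lambda p:(proj(C,W(p))-U).ravel()
r=least_squares(f,[.527,-.256,1.5]);print(r.x,r.x[2]*57.3-90);print(f(r.x).reshape(-1,2).round(2).tolist())
g=lambda p:(proj(C,(W(p[:3])+[0,0,p[3]]))-U).ravel()
r2=least_squares(g,[.527,-.256,1.5,0]);print(r2.x,np.abs(r2.fun).max())
# check on scene cam
im=cv2.imread("pics/scene0.png");S=cal("scene")
P=np.array([(0,-.089,.02),(0,.089,.02),(.0,.0,0),(.04,-.077,.014),(.04,.077,.014),(-.014,-.089,.02),(-.014,.089,.02)])
im=cv2.resize(im[150:240,125:235],None,fx=6,fy=6,interpolation=cv2.INTER_CUBIC)
for u in proj(S,W(r.x)): cv2.circle(im,tuple(int(v) for v in ((u-[125,150]+.5)*6)),4,(0,0,255),1)
cv2.imwrite("pics/chk.png",im)
E
```

```text
[ 0.52469262 -0.25794109  1.43449171] -7.803625170998018
[[0.21, 0.54], [1.33, 0.49], [1.59, -0.08], [0.93, -0.42], [-0.68, -0.44], [-0.51, -0.62], [-2.19, 0.24], [-0.65, 0.77]]
[ 0.52469474 -0.25852222  1.43449644 -0.00679635] 1.08171315171316
```

View pics/chk.png

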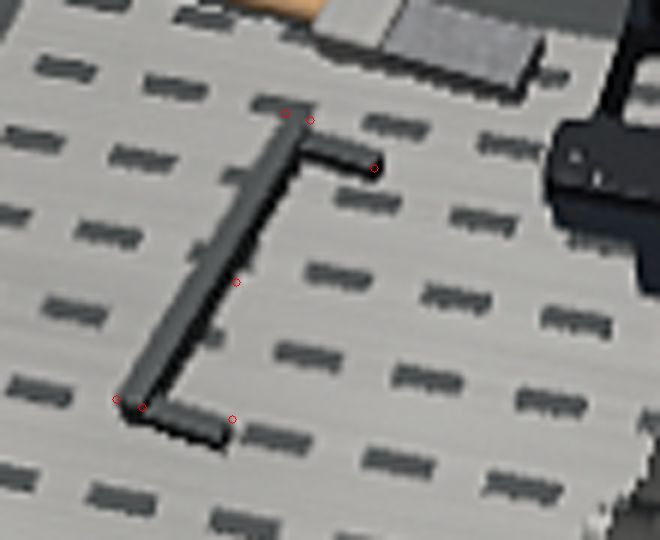

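Request:
apply_moves:
  series:
    - [5,0,-1,0,9.12]
    - [10,0,-2,0,9.12]
    - [15,0,-3,0,9.12]
    - [20,0,-3,0,9.12]
    - [25,0,-3,0,9.12]
    - [30,0,-3,0,9.12]
    - [35,0,-3,0,9.12]
    - [40,0,-3,0,9.12]

```text
t: 2.55
eef_pos: [0.5235, 0.1307, 0.2844]
orientation: [-2.219, -2.224, -0.001]
force: [1.5, 0.2, 0.2]
opening: 0.999
```

```bash
python3 - <<'E'
from h import *
s=arm.sense(); print(s["t"],s["eef_pos"],s["orientation"])
C=cal("wrist"); im=arm.camera("wrist"); save(im,"pics/wrest.png"); np.savez("wrest.npz",K=C[0],D=C[1],F=C[2])
for th in ["base_rib","base_edge","base","rest"]: print(th,[(np.round(d["uv"],1).tolist(),round(d["p"],2)) for d in arm.pinpoint("wrist",th)])
cv2.imwrite("pics/wrest_b.png",cv2.resize(cv2.imread("pics/wrest.png"),None,fx=1.5,fy=1.5,interpolation=cv2.INTER_CUBIC))
E
```

```text
2.55 [0.52353947 0.13066895 0.28441141] [-2.21872267e+00 -2.22411768e+00 -1.22202834e-03]
base_rib [([267.7, 130.5], 0.92)]
base_edge [([264.3, 148.0], 0.76)]
base [([270.0, 113.1], 0.82)]
rest [([127.3, 62.8], 0.15)]
```

View pics/wrest_b.png

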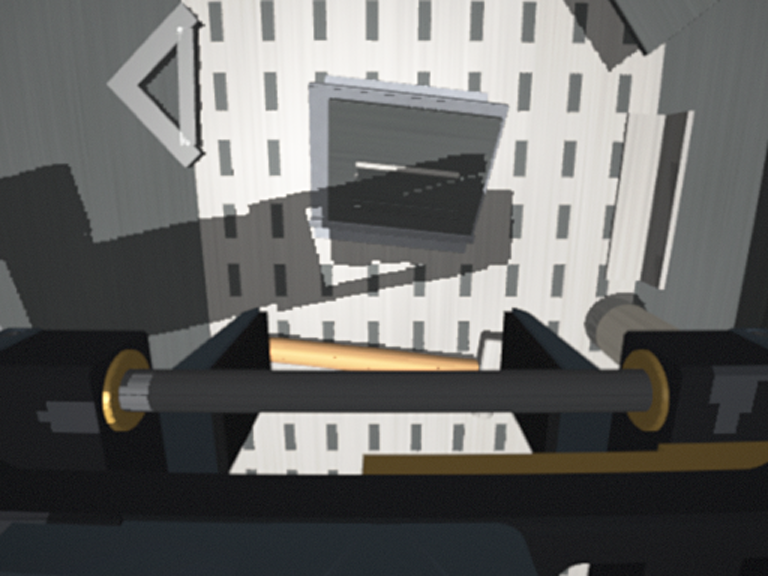

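```bash
python3 - <<'E'
import cv2,numpy as np
im=cv2.imread("pics/wrest.png")[45:165,200:345]
im=cv2.resize(im,None,fx=5,fy=5,interpolation=cv2.INTER_CUBIC)
im=np.clip(255*(im/255.)**0.5,0,255).astype(np.uint8)
cv2.imwrite("pics/wrest_c.png",im)
E
```

```text
(no output)
```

View pics/wrest_c.png

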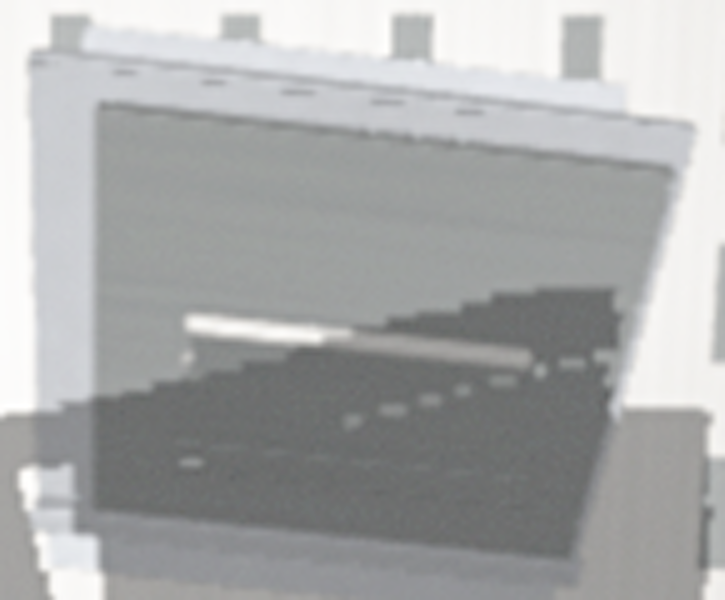

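```bash
python3 - <<'E'
from h import *
from scipy.optimize import least_squares
d=np.load("wrest.npz");C=(d["K"],d["D"],d["F"])
P=np.array([(.11,.065,.006),(.11,-.065,.006),(0,-.065,.006),(0,.065,.006),(.059,.04,.006),(.059,-.04,.006)])
U=np.array([(98,103),(678,172),(578,558),(95,510),(185,318),(531,355)],float)
U=(U+.5)/5-.5+[200,45]
def Rm(yaw,t):
    c,s=np.cos(yaw),np.sin(yaw);Rz=np.array([[c,-s,0],[s,c,0],[0,0,1]])
    c,s=np.cos(-t),np.sin(-t);return Rz@np.array([[c,0,s],[0,1,0],[-s,0,c]])
W=lambda p,z=.035,t=np.pi/6:P@Rm(p[2],t).T+[p[0],p[1],z]
f=lambda p:(proj(C,W(p))-U).ravel()
r=least_squares(f,[.535,.15,1.5]);print(r.x,r.x[2]*57.3-90);print(f(r.x).reshape(-1,2).round(2).tolist())
g=lambda p:(proj(C,W(p[:3],p[3],p[4]))-U).ravel()
q=least_squares(g,[.535,.15,1.5,.035,.52]);print(q.x,q.x[4]*57.3,np.abs(q.fun).max())
for nm,p,z,t in(("3dof",r.x,.035,np.pi/6),("5dof",q.x,q.x[3],q.x[4])):
    R=Rm(p[2],t);print(nm,"rib",R@[.055,0,.031]+[p[0],p[1],z],"top",R@[.055,0,.056]+[p[0],p[1],z])
allP=np.array([(.11,.065,.006),(.11,-.065,.006),(0,-.065,.006),(0,.065,.006),(0,0,0)]+[(.055+a,b,c) for a in(-.004,.004) for b in(-.04,.04) for c in(.006,.056)])
X=allP@Rm(r.x[2],np.pi/6).T+[r.x[0],r.x[1],.035]
for n,fn,o,sz,CC in (("scene","scene0",(280,170),(110,90),cal("scene")),("wrest","wrest",(200,45),(145,120),C),("side","side0",(200,130),(110,90),cal("side"))):
    im=cv2.imread(f"pics/{fn}.png")[o[1]:o[1]+sz[1],o[0]:o[0]+sz[0]];k=5
    im=cv2.resize(im,None,fx=k,fy=k,interpolation=cv2.INTER_CUBIC)
    im=np.clip(255*(im/255.)**0.6,0,255).astype(np.uint8)
    uv=[tuple(int(v) for v in ((u-o+.5)*k)) for u in proj(CC,X)]
    for i,u in enumerate(uv): cv2.circle(im,u,4,(0,0,255) if i<5 else (0,255,0),1)
    for i in range(5,13):
        for b in (1,2,4):
            j=5+((i-5)^b)
            if j>i: cv2.line(im,uv[i],uv[j],(0,255,0),1)
    cv2.imwrite(f"pics/ov_{n}.png",im)
E
python3 -c "
import cv2,numpy as np
a=[cv2.imread(f'pics/ov_{n}.png') for n in('scene','side')]
cv2.imwrite('pics/ov2.png',cv2.resize(np.hstack(a),None,fx=.72,fy=.72))"
```

```text
[0.53716369 0.15307951 1.47132825] -5.692891449963966
[[-0.39, 0.18], [0.29, -0.71], [-0.97, -0.13], [-0.19, -0.43], [2.51, 0.71], [-1.36, 0.29]]
[0.53706644 0.15316405 1.47140134 0.03719371 0.52773571] 30.239256209213636 2.3063322975628466
3dof rib [0.54035447 0.18505209 0.08934679] top [0.53911317 0.17261388 0.11099742]
5dof rib [0.54023255 0.18491286 0.09167296] top [0.53898328 0.17238554 0.1132717 ]
```

View pics/ov_wrest.png

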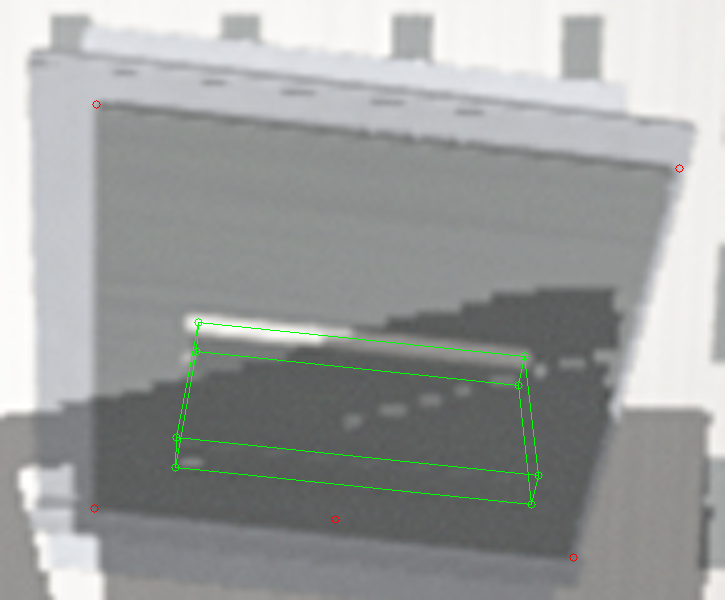

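View pics/ov2.png

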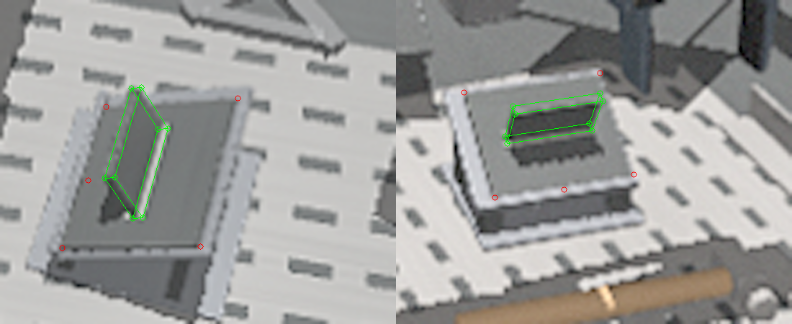

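```bash
cat >> h.py <<'E'
from scipy.spatial.transform import Rotation as Ro
def delta(target,yaw=None):
    """target TCP world, yaw=dir of tool x in world (rad); returns tool-frame cm and twist"""
    s=arm.sense();R=Ro.from_rotvec(s["orientation"]).as_matrix()
    d=R.T@(np.array(target)-s["eef_pos"])*100
    y0=np.arctan2(R[1,0],R[0,0]);tw=None if yaw is None else -(yaw-y0)
    print("t",round(s["t"],2),"pos",s["eef_pos"].round(4),"yaw",round(y0,4),"tilt",R[:,2].round(4),"delta cm",d.round(2),"twist",tw,"F",s["force"].round(1),"open",round(s["opening"],3))
    return d
E
python3 -c "
from h import *
delta([.5402,.183,.145],1.4713)"
```

```text
t 2.8 pos [0.5242 0.1278 0.284 ] yaw 1.5731 tilt [-2.e-04 -5.e-04 -1.e+00] delta cm [ 5.52  1.61 13.9 ] twist 0.10180875586672955 F [-0.4 -0.3 -0.8] open 0.999
```

Request:
apply_moves:
  series:
    - [3,0.8,3,0.05,9.12]
    - [5.5,1.6,6,0.1,9.12]
    - [5.5,1.6,9,0.1,9.12]
    - [5.5,1.6,12,0.1,9.12]
    - [5.5,1.6,13.5,0.1,9.12]
    - [5.5,1.6,13.9,0.1,9.12]
    - [5.5,1.6,13.9,0.1,9.12]
    - [5.5,1.6,13.9,0.1,9.12]

```text
t: 3.6
eef_pos: [0.5419, 0.1816, 0.1463]
orientation: [2.33, 2.106, 0.003]
force: [0.3, 0.2, -0.2]
opening: 1.002
```

```bash
python3 - <<'E'
from h import *
delta([.5402,.183,.075],1.4713)
im=np.hstack([cv2.resize(arm.camera(n)[a:a+150,b:b+200],None,fx=2,fy=2,interpolation=cv2.INTER_CUBIC) for n,a,b in(("scene",110,220),("side",80,150))])
save(im,"pics/hov.png"); save(arm.camera("wrist"),"pics/hovw.png")
E
```

```text
t 3.6 pos [0.5419 0.1816 0.1463] yaw 1.4697 tilt [ 2.4e-03  7.0e-04 -1.0e+00] delta cm [ 0.11 -0.2   7.13] twist -0.0016206095395698839 F [ 0.3  0.2 -0.2] open 1.002
```

View pics/hov.png

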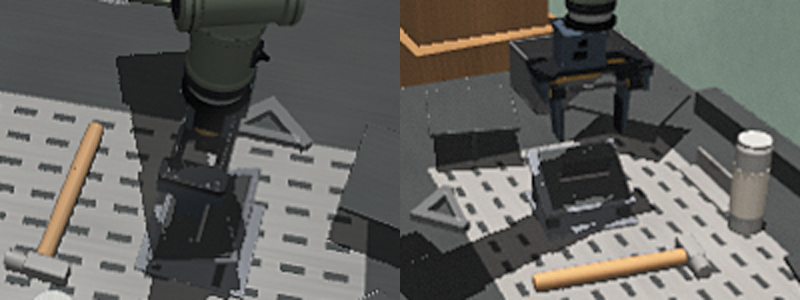

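View pics/hovw.png

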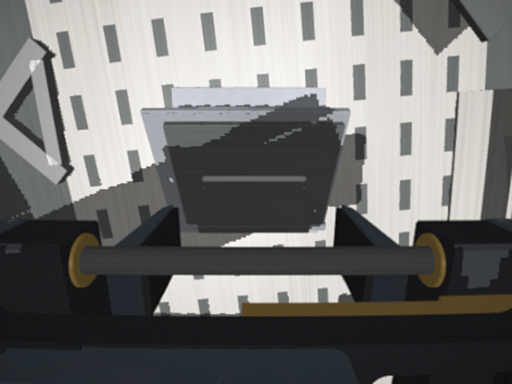

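Request:
apply_moves:
  series:
    - [0.1,-0.2,1,0,9.12]
    - [0.1,-0.2,2,0,9.12]
    - [0.1,-0.2,3,0,9.12]
    - [0.1,-0.2,4,0,9.12]
    - [0.1,-0.2,5,0,9.12]
    - [0.1,-0.2,6,0,9.12]
    - [0.1,-0.2,6.8,0,9.12]
    - [0.1,-0.2,7.1,0,9.12]

```text
t: 4.55
eef_pos: [0.5386, 0.1831, 0.0728]
orientation: [-2.329, -2.107, 0.002]
force: [-0.2, 0.2, 0.5]
opening: 1.005
```

```bash
python3 - <<'E'
from h import *
delta([.5402,.183,.075],1.4713)
im=np.hstack([cv2.resize(arm.camera(n)[a:a+100,b:b+130],None,fx=3,fy=3,interpolation=cv2.INTER_CUBIC) for n,a,b in(("scene",150,260),("side",110,180))])
im=np.clip(255*(im/255.)**0.6,0,255).astype(np.uint8)
save(im,"pics/gr.png"); save(arm.camera("wrist"),"pics/grw.png")
E
```

```text
t 4.55 pos [0.5386 0.1831 0.0728] yaw 1.4708 tilt [-1.6e-03 -5.0e-04 -1.0e+00] delta cm [ 0.    0.16 -0.22] twist -0.0004939695130128374 F [-0.2  0.2  0.5] open 1.005
```

View pics/gr.png

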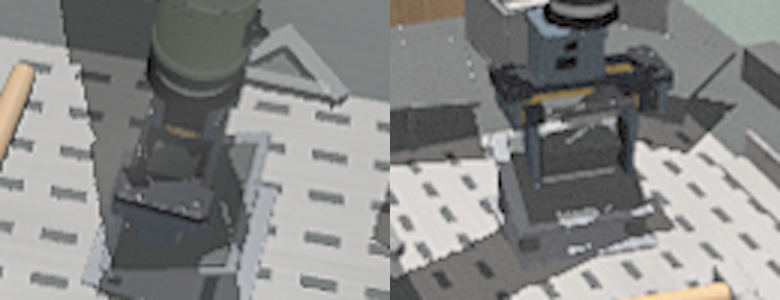

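View pics/grw.png

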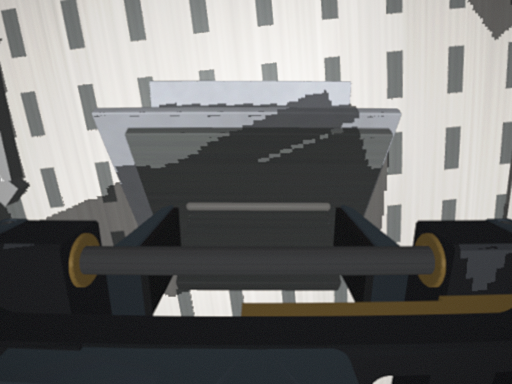

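Request:
apply_moves:
  series:
    - [0,0,0,0,8.5]
    - [0,0,0,0,8]
    - [0,0,0,0,7]
    - [0,0,0,0,6]
    - [0,0,0,0,6]
    - [0,0,0,0,6]
    - [0,0,0,0,6]
    - [0,0,0,0,6]
  grip_force: 45

```text
t: 5.5
eef_pos: [0.5396, 0.1833, 0.0744]
orientation: [2.329, 2.107, 0.002]
force: [-1.1, -0.6, 4.7]
opening: 0.871
```

Request:
apply_moves:
  series:
    - [0,0,-0.2,0,6]
    - [0,0,-0.4,0,6]
    - [0,0,-0.7,0,6]
    - [0,0,-1.0,0,6]
    - [0,0,-1.5,0,6]
    - [0,0,-2,0,6]
    - [0,0,-2.5,0,6]
    - [0,0,-2.5,0,6]
  grip_force: 45

```text
t: 6.3
eef_pos: [0.5398, 0.1835, 0.1001]
orientation: [2.329, 2.107, 0.003]
force: [0.2, 0.1, -9.2]
opening: 0.875
```

```bash
python3 - <<'E'
from h import *
delta([.5402,.183,.25],1.4713)
im=np.hstack([cv2.resize(arm.camera(n)[a:a+100,b:b+130],None,fx=3,fy=3,interpolation=cv2.INTER_CUBIC) for n,a,b in(("scene",150,260),("side",110,180))])
im=np.clip(255*(im/255.)**0.6,0,255).astype(np.uint8)
save(im,"pics/lf.png"); save(arm.camera("wrist"),"pics/lfw.png")
E
```

```text
t 6.3 pos [0.5398 0.1835 0.1001] yaw 1.4708 tilt [ 2.1e-03  6.0e-04 -1.0e+00] delta cm [ -0.03   0.08 -14.99] twist -0.0004775424987051302 F [ 0.2  0.1 -9.2] open 0.875
```

View pics/lf.png

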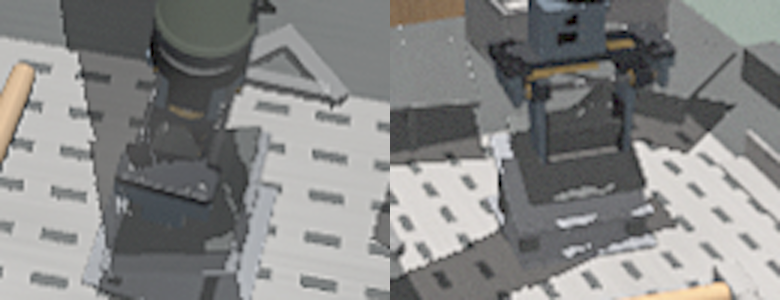

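View pics/lfw.png

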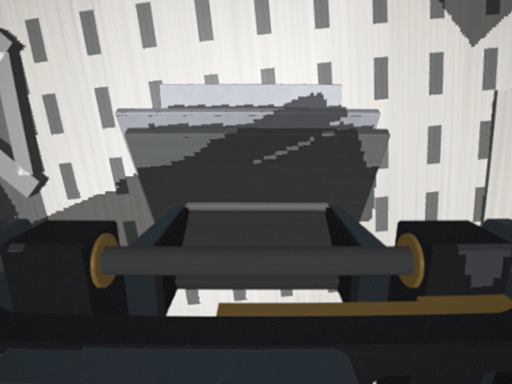

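```bash
python3 - <<'E'
from h import *
C=cal("wrist");np.savez("wlf.npz",K=C[0],D=C[1],F=C[2])
s=arm.sense();print(s["t"],s["eef_pos"])
im=arm.camera("wrist");save(im,"pics/lfw2.png")
im=im[115:300,105:405];im=np.clip(255*(im/255.)**0.45,0,255).astype(np.uint8)
save(cv2.resize(im,None,fx=2.65,fy=2.65,interpolation=cv2.INTER_CUBIC),"pics/lfw2c.png")
E
```

```text
6.45 [0.53896889 0.18322464 0.09895786]
```

View pics/lfw2c.png

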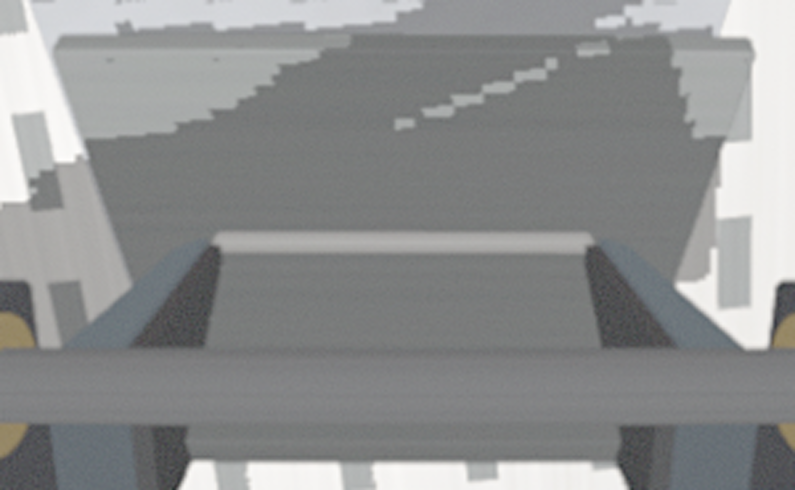

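Request:
apply_moves:
  series:
    - [0,0,-1,0,6]
    - [0,0,-2,0,6]
    - [0,0,-3,0,6]
    - [0,0,-4,0,6]
    - [0,0,-5,0,6]
    - [-0.5,0,-6,0,6]
    - [-1,0,-6,0,6]
    - [-2,0,-6,0,6]

```text
t: 7.3
eef_pos: [0.5371, 0.1631, 0.1591]
orientation: [2.329, 2.108, 0.001]
force: [-0.1, -0.8, -8.5]
opening: 0.874
```

```bash
cat >> h.py <<'E'
from scipy.optimize import least_squares
def Rm(yaw,t):
    c,s=np.cos(yaw),np.sin(yaw);Rz=np.array([[c,-s,0],[s,c,0],[0,0,1]])
    c,s=np.cos(-t),np.sin(-t);return Rz@np.array([[c,0,s],[0,1,0],[-s,0,c]])
def inplate(p,P): return np.atleast_2d(P)@Rm(p[3],p[4]).T+p[:3]
E
python3 - <<'E'
from h import *
d=np.load("wlf.npz");C=(d["K"],d["D"],d["F"])
P=np.array([(.11,.065,.006),(.11,-.065,.006),(.051,.04,.056),(.051,-.04,.056),(.059,.042,.008),(.059,-.042,.008)])
U=(np.array([(56,47),(753,50),(188,460),(620,460),(213,245),(592,245)],float)+.5)/2.65-.5+[105,115]
L=[((.065),[(85,160),(130,280)]),((-.065),[(720,150),(678,275)])]
w=np.array([1,1,1,1,.3,.3])
def f(p):
    r=((proj(C,inplate(p,P))-U)*w[:,None]).ravel().tolist()
    for y,pts in L:
        a,b=proj(C,inplate(p,[(.006+0,y,.006),(.11,y,.006)]));n=np.array([-(b-a)[1],(b-a)[0]]);n/=np.linalg.norm(n)
        for q in pts: r.append(n@((np.array(q)+.5)/2.65-.5+[105,115]-a))
    return np.array(r)
for lock in (0,1):
    if lock:
        r=least_squares(lambda p:f(np.r_[p,np.pi/6]),[.537,.153,.06,1.47]);p=np.r_[r.x,np.pi/6]
    else:
        r=least_squares(f,[.537,.153,.06,1.47,.52]);p=r.x
    print(p.round(4),"tilt",p[4]*57.3);print(f(p).round(1).tolist())
    print("rib",inplate(p,(.055,0,.031)))
E
```

```text
[0.5357 0.1492 0.0618 1.4707 0.4691] tilt 26.879372938264822
[-0.8, -0.0, -0.0, -0.9, 0.5, 0.4, -1.3, 0.6, 0.3, 0.6, -0.2, 0.6, -1.9, 0.5, 0.1, -0.5]
rib [[0.53922467 0.18409646 0.11429554]]
[0.536  0.1521 0.0587 1.4708 0.5236] tilt 30.00220984178252
[-2.5, 0.7, 1.6, -0.2, 1.7, -0.0, -2.5, 0.1, 0.3, 0.0, -0.2, 0.1, -1.5, -0.7, -0.4, 0.6]
rib [[0.53921989 0.18411963 0.11304749]]
```

```bash
python3 -c "
from h import *
delta([.5299,-.2199,.10],1.4345)"
```

```text
t 7.3 pos [0.5371 0.1631 0.1591] yaw 1.4713 tilt [ 5.e-04  2.e-04 -1.e+00] delta cm [-38.18   3.09   5.91] twist 0.036819450074270454 F [-0.1 -0.8 -8.5] open 0.874
```

Request:
apply_moves:
  series:
    - [-1,0,0,0,6]
    - [-3,0.2,0,0,6]
    - [-6,0.5,0,0.005,6]
    - [-10,0.8,0,0.01,6]
    - [-14,1.1,0,0.015,6]
    - [-18,1.5,0,0.02,6]
    - [-22,1.8,0,0.03,6]
    - [-26,2.1,0,0.037,6]

```text
t: 8.1
eef_pos: [0.531, -0.0997, 0.1584]
orientation: [-2.369, -2.063, 0.001]
force: [0.5, -0.2, -8.3]
opening: 0.872
```

```bash
python3 -c "
from h import *
delta([.5299,-.2199,.10],1.4345)"
```

```text
t 8.1 pos [ 0.531  -0.0997  0.1584] yaw 1.4329 tilt [-0.0011  0.     -1.    ] delta cm [-11.92   1.55   5.84] twist -0.001578032645398686 F [ 0.5 -0.2 -8.3] open 0.872
```

Request:
apply_moves:
  series:
    - [-3,0.4,0,0,6]
    - [-6,0.8,1,0,6]
    - [-9,1.2,2,0,6]
    - [-11,1.5,3.2,0,6]
    - [-11.9,1.5,4.4,0,6]
    - [-11.9,1.5,5.4,0,6]
    - [-11.9,1.5,5.8,0,6]
    - [-11.9,1.5,5.8,0,6]

```text
t: 8.9
eef_pos: [0.5301, -0.2161, 0.1001]
orientation: [-2.366, -2.064, 0.001]
force: [-0.3, -0.1, -8.4]
opening: 0.874
```

```bash
python3 - <<'E'
from h import *
delta([.5299,-.2199,.045],1.4345)
C=cal("wrist");np.savez("wpl.npz",K=C[0],D=C[1],F=C[2])
im=arm.camera("wrist");save(im,"pics/plw.png")
a=[]
for n,o,b in(("scene",130,110),("side",200,230)):
    a.append(cv2.resize(arm.camera(n)[o:o+100,b:b+130],None,fx=3,fy=3,interpolation=cv2.INTER_CUBIC))
im=np.clip(255*(np.hstack(a)/255.)**0.6,0,255).astype(np.uint8);save(im,"pics/pl.png")
E
```

```text
t 8.9 pos [ 0.5301 -0.2161  0.1001] yaw 1.4347 tilt [-0.0018  0.0014 -1.    ] delta cm [-0.39  0.04  5.51] twist 0.00021146619891188045 F [-0.3 -0.1 -8.4] open 0.874
```

View pics/pl.png

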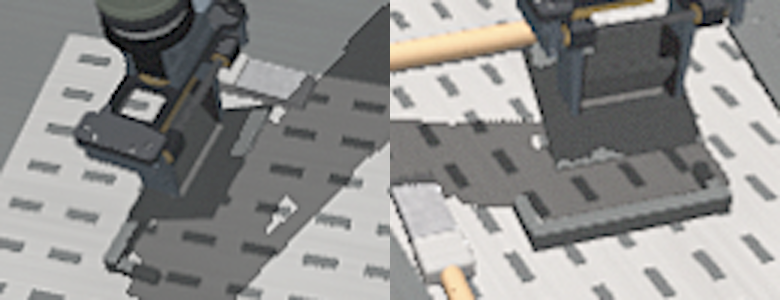

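View pics/plw.png

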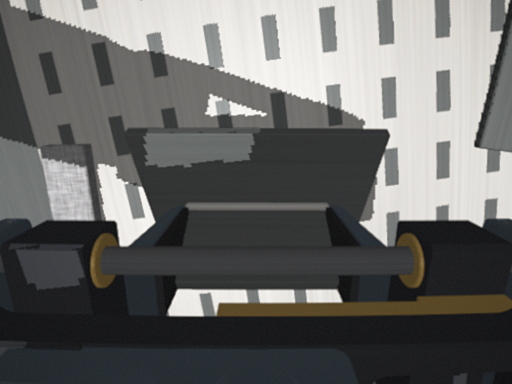

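Request:
apply_moves:
  series:
    - [-0.3,0,1,0,6]
    - [-0.3,0,2,0,6]
    - [-0.3,0,3,0,6]
    - [-0.3,0,4,0,6]
    - [-0.3,0,4.6,0,6]
    - [-0.3,0,5.0,0,6]
    - [-0.3,0,5.2,0,6]
    - [-0.3,0,5.2,0,6]

```text
t: 9.85
eef_pos: [0.5303, -0.2203, 0.0489]
orientation: [-2.368, -2.064, -0.0]
force: [0.8, 0.5, -8.5]
opening: 0.879
```

```bash
cat > look.py <<'E'
from h import *
import sys
n0=sys.argv[1]
delta([.5299,-.2199,.04],1.4345)
a=[]
for n,o,b in(("scene",130,110),("side",200,230)):
    a.append(cv2.resize(arm.camera(n)[o:o+100,b:b+130],None,fx=3,fy=3,interpolation=cv2.INTER_CUBIC))
im=np.clip(255*(np.hstack(a)/255.)**0.5,0,255).astype(np.uint8);save(im,f"pics/{n0}.png")
E
python3 look.py d1
```

```text
t 9.85 pos [ 0.5303 -0.2203  0.0489] yaw 1.4338 tilt [-0.  0. -1.] delta cm [ 0.04 -0.05  0.89] twist -0.0007170286429132311 F [ 0.8  0.5 -8.5] open 0.879
```

View pics/d1.png

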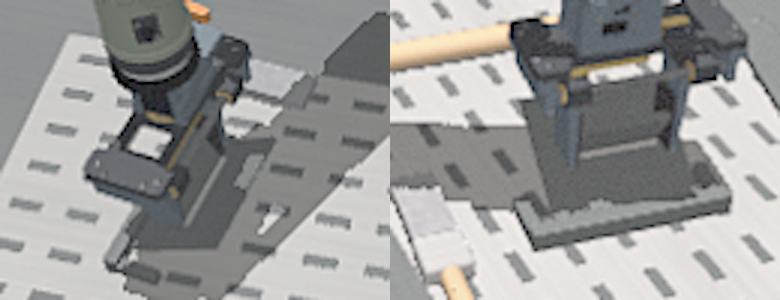

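```bash
cat > ov.py <<'E'
from h import *
import sys
# args: name ex(stop frame) ey z tilt
n0=sys.argv[1];ex,ey,z,t=map(float,sys.argv[2:6]);yw=1.4345
st=np.array([.5247,-.258]);xd=np.array([np.cos(yw),np.sin(yw)]);yd=np.array([-xd[1],xd[0]])
e=st+ex*xd+ey*yd;p=np.r_[e,z,yw,t]
box=[(.11,.065,.006),(.11,-.065,.006),(0,-.065,.006),(0,.065,.006)]
X=inplate(p,box)
Rr=lambda Q:np.array([[*(st+q[0]*xd+q[1]*yd),q[2]] for q in Q])
B=Rr([(0,.089,.02),(0,-.089,.02),(-.014,-.089,.02),(-.014,.089,.02)])
K1=Rr([(0,.077,.014),(0.04,.077,.014),(.04,.089,.014)]);K2=Rr([(0,-.077,.014),(0.04,-.077,.014),(.04,-.089,.014)])
a=[]
for n,o,b in(("scene",140,120),("side",225,250)):
    C=cal(n);im=arm.camera(n)[o:o+80,b:b+110];im=cv2.resize(im,None,fx=7,fy=7,interpolation=cv2.INTER_CUBIC)
    im=np.ascontiguousarray(np.clip(255*(im/255.)**0.5,0,255).astype(np.uint8))
    raw=im.copy()
    for Q,col,cl in((X,(0,255,0),1),(B,(255,0,0),1),(K1,(255,0,0),0),(K2,(255,0,0),0)):
        uv=((proj(C,Q)-[b,o]+.5)*7).astype(int);cv2.polylines(im,[uv],bool(cl),col,1)
    a.append(np.vstack([raw,im]))
save(cv2.resize(np.hstack(a),None,fx=.5,fy=.5,interpolation=cv2.INTER_AREA),f"pics/{n0}.png")
E
python3 ov.py o1 .0065 0 .010 .5
```

```text
(no output)
```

View pics/o1.png

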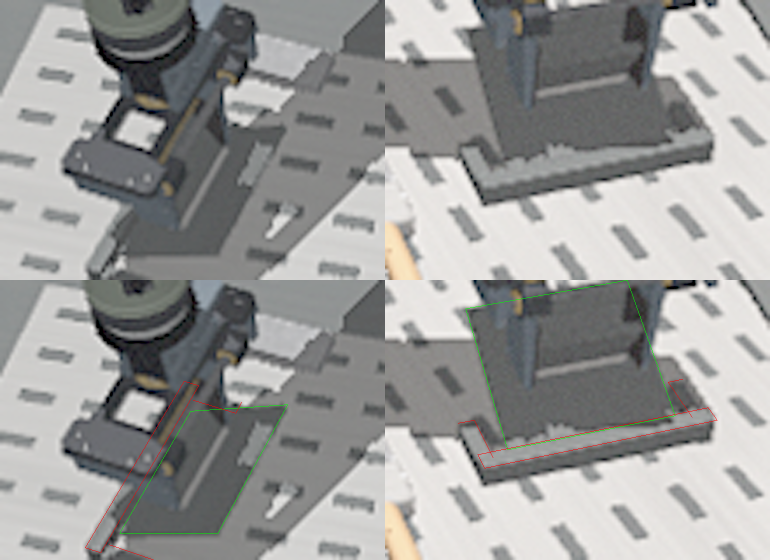

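Request:
apply_moves:
  series:
    - [0,0,0.2,0,6]
    - [0,0,0.4,0,6]
    - [0,0,0.5,0,6]
    - [0,0,0.6,0,6]
    - [0,0,0.7,0,6]
    - [0,0,0.75,0,6]
    - [0,0,0.8,0,6]
    - [0,0,0.8,0,6]

```text
t: 10.85
eef_pos: [0.5303, -0.2203, 0.0409]
orientation: [2.368, 2.064, 0.0]
force: [-0.3, -0.4, -8.9]
opening: 0.874
```

Request:
apply_moves:
  series:
    - [0,0,0.05,0,6]
    - [0,0,0.1,0,6]
    - [0,0,0.15,0,6]
    - [0,0,0.2,0,6]
    - [0,0,0.25,0,6]
    - [0,0,0.3,0,6]
    - [0,0,0.3,0,6]
    - [0,0,0.3,0,6]

```text
t: 11.65
eef_pos: [0.5304, -0.2202, 0.0391]
orientation: [2.368, 2.064, 0.001]
force: [-3.2, 3.0, 6.2]
opening: 0.874
```

```bash
python3 ov.py o2 .006 0 .0 .5;python3 - <<'E'
from h import *
delta([.5299,-.2199,.04],1.4345)
C=cal("wrist");np.savez("w3.npz",K=C[0],D=C[1],F=C[2])
im=arm.camera("wrist");save(im,"pics/w3.png")
im=im[115:300,105:405];im=np.clip(255*(im/255.)**0.45,0,255).astype(np.uint8)
save(cv2.resize(im,None,fx=2.65,fy=2.65,interpolation=cv2.INTER_CUBIC),"pics/w3c.png")
E
```

```text
t 11.75 pos [ 0.5304 -0.2202  0.0391] yaw 1.4337 tilt [ 7.e-04 -1.e-04 -1.e+00] delta cm [ 0.02 -0.05 -0.09] twist -0.0007653906906268659 F [-4.   2.7  6.6] open 0.875
```

View pics/o2.png

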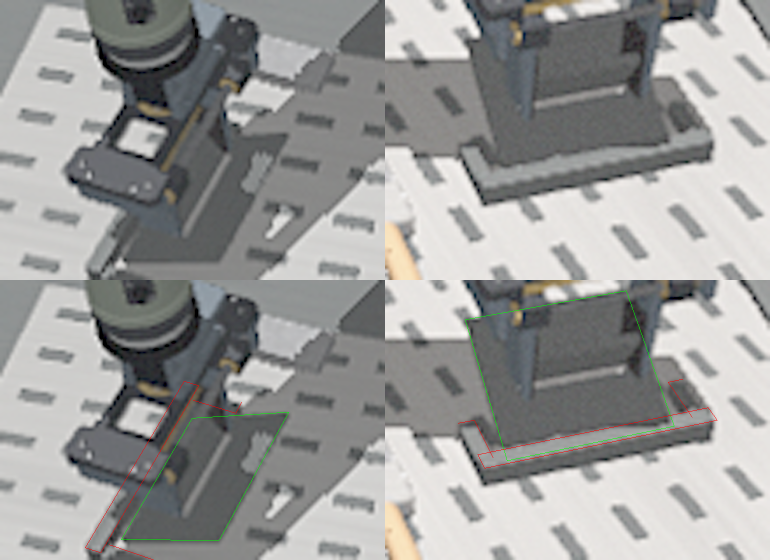

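View pics/w3c.png

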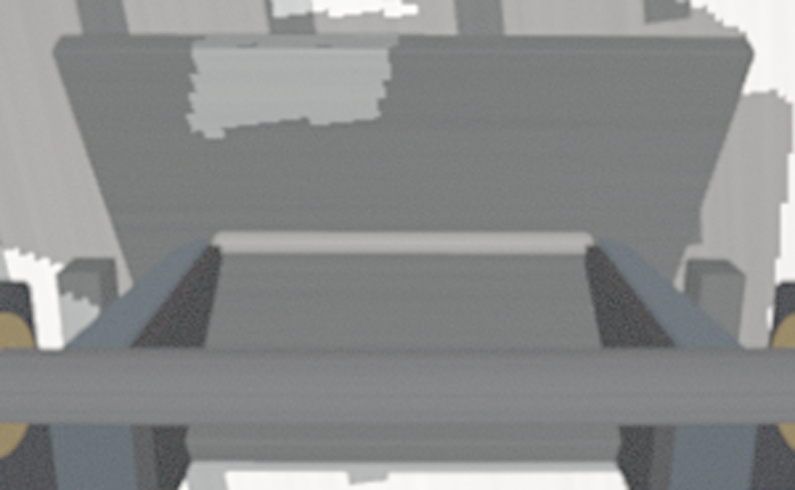

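```bash
python3 - <<'E'
from h import *
d=np.load("w3.npz");C=(d["K"],d["D"],d["F"])
for z,pts in((.014,[(63,280),(113,280),(690,280),(740,280)]),(0,[(68,260),(115,260),(687,261),(733,262)])):
    W=[atz(C,(np.array(q)+.5)/2.65-.5+[105,115],z) for q in pts]
    for w in W:print(z,w.round(4))
    m=np.mean(W,0);yw=1.4345;xd=np.array([np.cos(yw),np.sin(yw)]);print("mean",m," -> stop est",m[:2]-.04*xd, "dist from TCP along x",(m[:2]-[.5304,-.2202])@xd-.04)
E
```

```text
0.014 [ 0.4442 -0.2086  0.014 ]
0.014 [ 0.4571 -0.2103  0.014 ]
0.014 [ 0.603  -0.2303  0.014 ]
0.014 [ 0.6159 -0.2321  0.014 ]
mean [ 0.53005225 -0.22029856  0.014     ]  -> stop est [ 0.52461726 -0.2599276 ] dist from TCP along x -0.040144894287538986
0 [ 0.4401 -0.2073  0.    ]
0 [ 0.453 -0.209  0.   ]
0 [ 0.607  -0.2304  0.    ]
0 [ 0.6195 -0.2325  0.    ]
mean [ 0.52990576 -0.21980437  0.        ]  -> stop est [ 0.52447077 -0.25943341] dist from TCP along x -0.03967519020718079
```

Request:
apply_moves:
  series:
    - [0,0,-0.1,0,6]
    - [-0.1,0,-0.1,0,6]
    - [-0.2,0,-0.1,0,6]
    - [-0.3,0,-0.1,0,6]
    - [-0.4,0,-0.1,0,6]
    - [-0.4,0,-0.1,0,6]
    - [-0.4,0,0.0,0,6]
    - [-0.4,0,0.0,0,6]

```text
t: 12.6
eef_pos: [0.5305, -0.2231, 0.0392]
orientation: [-2.369, -2.063, -0.004]
force: [-2.5, 7.5, 8.2]
opening: 0.872
```

```bash
python3 -c "
from h import *
delta([.5299,-.2199,.04],1.4345)"
```

```text
t 12.6 pos [ 0.5305 -0.2231  0.0392] yaw 1.4327 tilt [ 0.0018  0.0018 -1.    ] delta cm [ 0.31 -0.11 -0.08] twist -0.001759393456751468 F [-2.5  7.5  8.2] open 0.872
```

Request:
apply_moves:
  series:
    - [0,0,0,0,6]
    - [0,0,0,0,6]
    - [0,0,0,0,6]
    - [0,0,0,0,6]
    - [0,0,0,0,6]
    - [0,0,0,0,6]
    - [0,0,0,0,6]
    - [0,0,0,0,6]
  grip_force: 28

```text
t: 13.4
eef_pos: [0.5305, -0.2231, 0.0392]
orientation: [-2.369, -2.063, -0.004]
force: [-1.0, 7.0, 6.8]
opening: 0.878
```

```bash
python3 ov.py o3 .004 0 .0 .5;python3 - <<'E'
from h import *
delta([.5299,-.2199,.04],1.4345)
im=arm.camera("wrist");im=im[115:300,105:405];im=np.clip(255*(im/255.)**0.45,0,255).astype(np.uint8)
save(cv2.resize(im,None,fx=2.65,fy=2.65,interpolation=cv2.INTER_CUBIC),"pics/w4c.png")
E
```

```text
t 13.5 pos [ 0.5305 -0.2231  0.0392] yaw 1.4327 tilt [ 0.0018  0.0018 -1.    ] delta cm [ 0.31 -0.11 -0.08] twist -0.0017823081344099378 F [-2.   7.7  7.8] open 0.874
```

View pics/w4c.png

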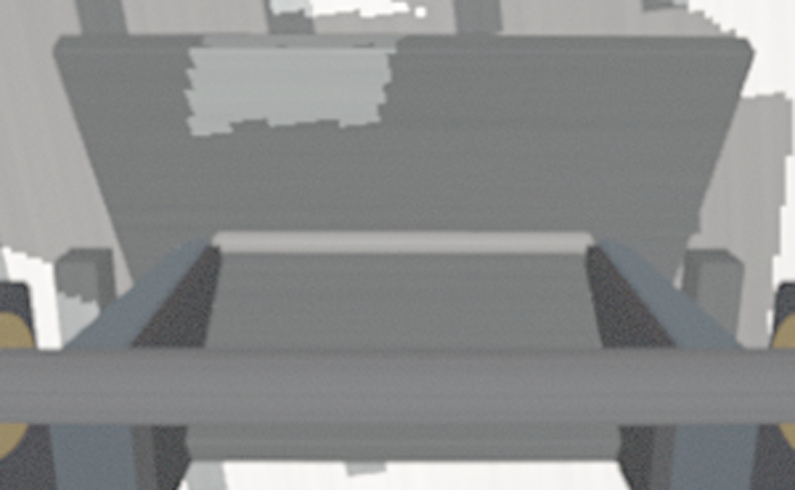

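View pics/o3.png

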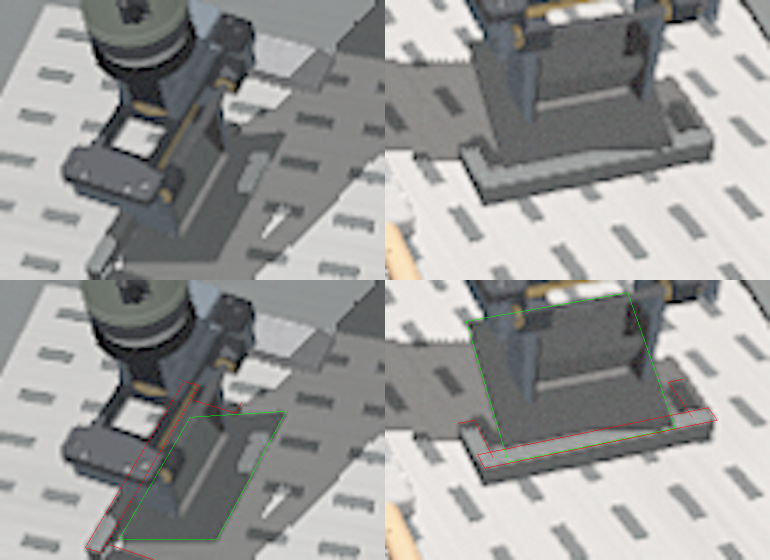

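Request:
apply_moves:
  series:
    - [0.16,0,0.1,0,6]
    - [0.32,0,0.2,0,6]
    - [0.48,0,0.31,0,6]
    - [0.63,0,0.43,0,6]
    - [0.78,0,0.55,0,6]
    - [0.93,0,0.67,0,6]
    - [1.08,0,0.8,0,6]
    - [1.22,0,0.93,0,6]
  grip_force: 28

```text
t: 14.35
eef_pos: [0.5322, -0.2116, 0.0298]
orientation: [2.368, 2.063, 0.003]
force: [-2.3, 5.4, 7.8]
opening: 0.879
```

```bash
python3 ov.py o5 .003 0 .0 .25;python3 - <<'E'
from h import *
delta([.5299,-.2199,.04],1.4345)
im=arm.camera("wrist");im=im[115:300,105:405];im=np.clip(255*(im/255.)**0.45,0,255).astype(np.uint8)
save(cv2.resize(im,None,fx=2.65,fy=2.65,interpolation=cv2.INTER_CUBIC),"pics/w5c.png")
E
```

```text
t 14.45 pos [ 0.5322 -0.2113  0.0296] yaw 1.4337 tilt [ 1.9e-03  9.0e-04 -1.0e+00] delta cm [-0.88 -0.11 -1.04] twist -0.0007954607451430284 F [-2.4  6.4  7. ] open 0.873
```

View pics/w5c.png

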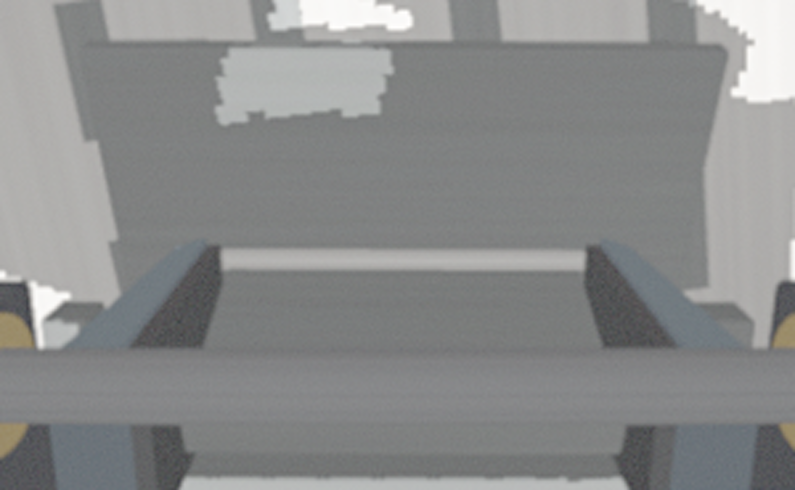

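View pics/o5.png

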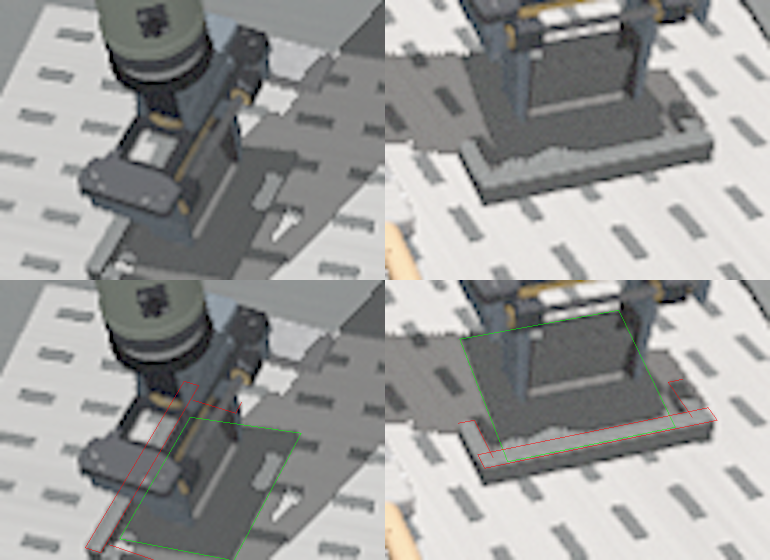

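Request:
apply_moves:
  series:
    - [0.14,0,0.14,0,6]
    - [0.28,0,0.29,0,6]
    - [0.41,0,0.43,0,6]
    - [0.53,0,0.58,0,6]
    - [0.6,0,0.66,0,6]
    - [0.66,0,0.74,0,6]
    - [0.72,0,0.82,0,6]
    - [0.77,0,0.9,0,6]

```text
t: 15.3
eef_pos: [0.5333, -0.2036, 0.0204]
orientation: [2.368, 2.064, 0.003]
force: [-1.5, 7.1, 4.5]
opening: 0.874
```

```bash
python3 ov.py o6 .003 0 .0 .08;python3 - <<'E'
from h import *
delta([.5299,-.2199,.04],1.4345)
im=arm.camera("wrist");im=im[115:300,105:405];im=np.clip(255*(im/255.)**0.45,0,255).astype(np.uint8)
save(cv2.resize(im,None,fx=2.65,fy=2.65,interpolation=cv2.INTER_CUBIC),"pics/w6c.png")
E
```

```text
t 15.4 pos [ 0.5333 -0.2036  0.0203] yaw 1.4335 tilt [ 0.0018  0.0013 -1.    ] delta cm [-1.66 -0.11 -1.97] twist -0.0010103738393005823 F [-0.3  6.4  4.7] open 0.874
```

View pics/o6.png

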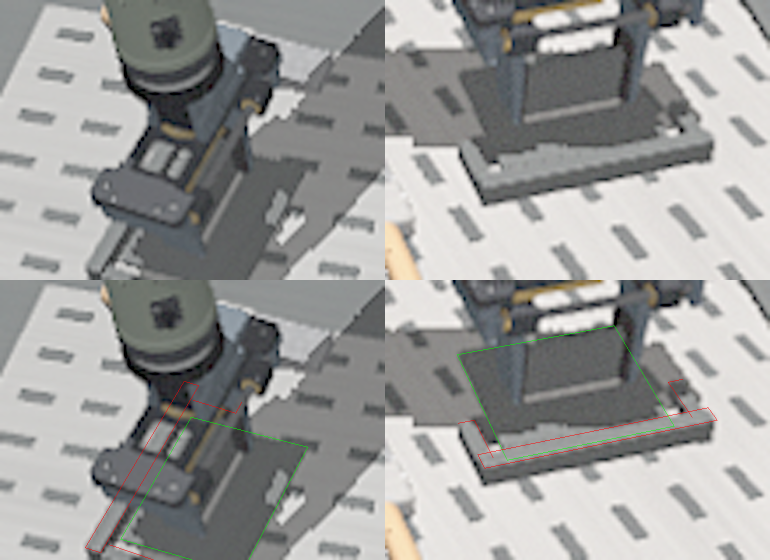

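Request:
apply_moves:
  series:
    - [0.03,0,0.05,0,6]
    - [0.06,0,0.1,0,6]
    - [0.09,0,0.15,0,6]
    - [0.12,0,0.2,0,6]
    - [0.15,0,0.25,0,6]
    - [0.18,0,0.3,0,6]
    - [0.2,0,0.35,0,6]
    - [0.2,0,0.35,0,6]

```text
t: 16.25
eef_pos: [0.5336, -0.2013, 0.0168]
orientation: [-2.369, -2.063, -0.004]
force: [-1.3, 7.5, 4.6]
opening: 0.876
```

```bash
python3 ov.py o7 .001 0 .0 .0;python3 - <<'E'
from h import *
delta([.5299,-.2199,.04],1.4345)
C=cal("wrist");np.savez("w7.npz",K=C[0],D=C[1],F=C[2])
im=arm.camera("wrist");save(im,"pics/w7.png");im=im[115:300,105:405];im=np.clip(255*(im/255.)**0.45,0,255).astype(np.uint8)
save(cv2.resize(im,None,fx=2.65,fy=2.65,interpolation=cv2.INTER_CUBIC),"pics/w7c.png")
E
```

```text
t 16.35 pos [ 0.5336 -0.2013  0.0168] yaw 1.4333 tilt [ 0.0017  0.0018 -1.    ] delta cm [-1.89 -0.11 -2.32] twist -0.0012429792621604374 F [-0.   7.8  4.8] open 0.876
```

View pics/o7.png

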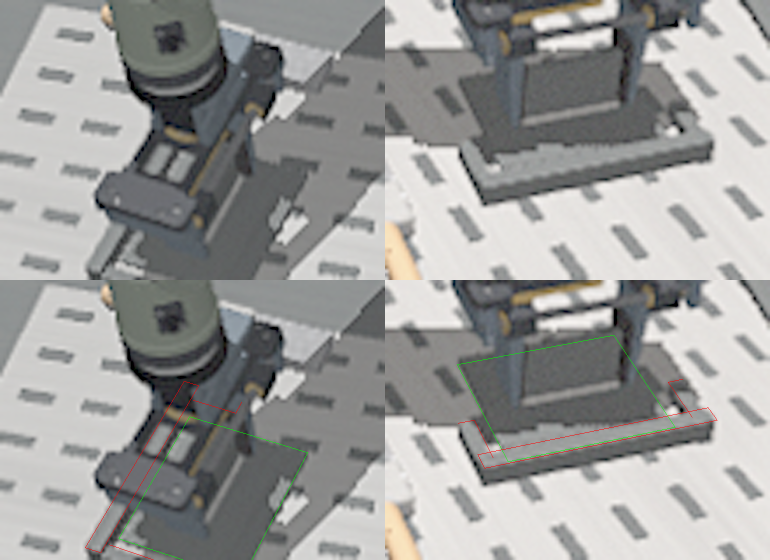

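View pics/w7c.png

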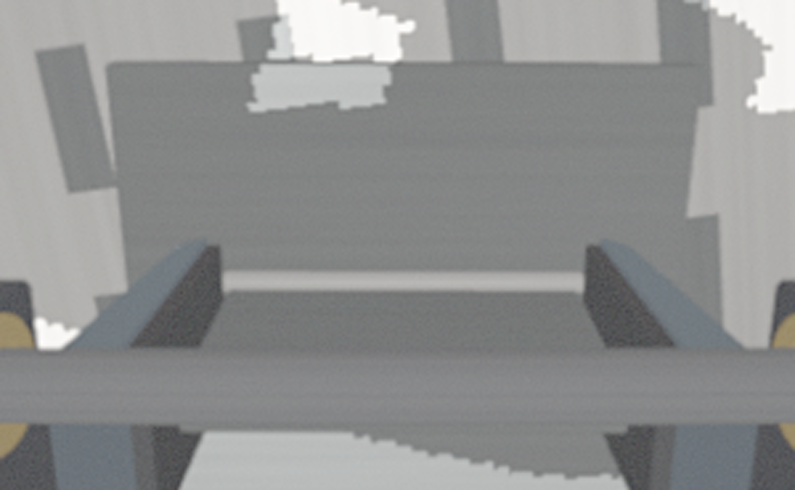

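```bash
python3 - <<'E'
from h import *
d=np.load("w7.npz");C=(d["K"],d["D"],d["F"])
yw=1.4335;xd=np.array([np.cos(yw),np.sin(yw)])
for z in (.004,.006,.008,.010,.014):
    a,b=[atz(C,(np.array(q)+.5)/2.65-.5+[105,115],z) for q in((107,63),(700,64))]
    m=(a+b)/2;print(z,np.linalg.norm(a-b).round(4),m.round(4),"edge x rel stop",((m[:2]-[.5246,-.2595])@xd-.11).round(4),"y",((m[:2]-[.5246,-.2595])@[-xd[1],xd[0]]).round(4))
E
```

```text
0.004 0.1329 [ 0.5414 -0.1462  0.004 ] edge x rel stop 0.0045 y -0.0012
0.006 0.1314 [ 0.5415 -0.1461  0.006 ] edge x rel stop 0.0047 y -0.0012
0.008 0.13 [ 0.5415 -0.1459  0.008 ] edge x rel stop 0.0048 y -0.0012
0.01 0.1285 [ 0.5415 -0.1458  0.01  ] edge x rel stop 0.005 y -0.0012
0.014 0.1256 [ 0.5415 -0.1454  0.014 ] edge x rel stop 0.0053 y -0.0012
```

Request:
apply_moves:
  series:
    - [0,0,0.05,0,6]
    - [0,0,0.1,0,6]
    - [0,0,0.15,0,6]
    - [0,0,0.2,0,6]
    - [0,0,0.2,0,6]
    - [-0.1,0,0.1,0,6]
    - [-0.2,0,0.1,0,6]
    - [-0.3,0,0.1,0,6]

```text
t: 17.2
eef_pos: [0.5332, -0.2041, 0.0151]
orientation: [-2.368, -2.064, -0.005]
force: [1.2, 11.6, 0.1]
opening: 0.875
```

```bash
python3 - <<'E'
from h import *
delta([.5299,-.2199,.04],1.4345)
C=cal("wrist");np.savez("w8.npz",K=C[0],D=C[1],F=C[2])
im=arm.camera("wrist");im=im[115:300,105:405];im=np.clip(255*(im/255.)**0.45,0,255).astype(np.uint8)
save(cv2.resize(im,None,fx=2.65,fy=2.65,interpolation=cv2.INTER_CUBIC),"pics/w8c.png")
E
```

```text
t 17.2 pos [ 0.5332 -0.2041  0.0151] yaw 1.4338 tilt [ 0.0016  0.0026 -1.    ] delta cm [-1.6  -0.11 -2.49] twist -0.000742934185026245 F [ 1.2 11.6  0.1] open 0.875
```

View pics/w8c.png

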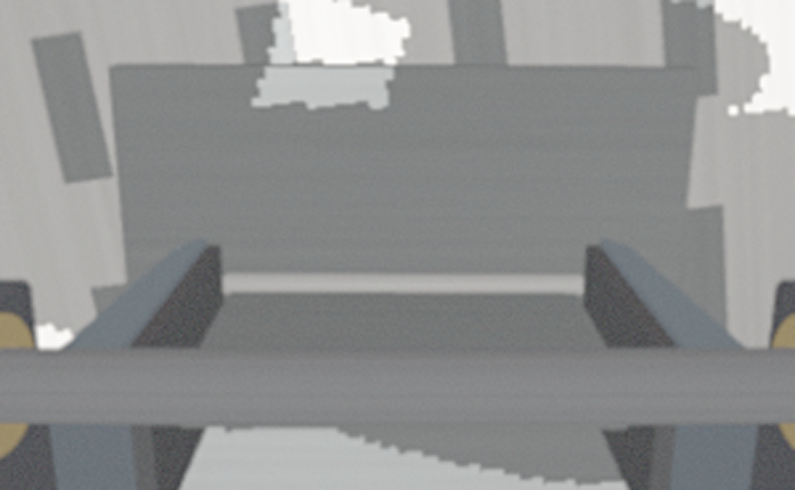

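Request:
apply_moves:
  series:
    - [0.05,0,0.05,0,6]
    - [0.1,0,0.1,0,6]
    - [0.1,0,0.15,0,6]
    - [0.1,0,0.2,0,6]
    - [0.1,0,0.25,0,6]
    - [0.1,0,0.3,0,6]
    - [0.1,0,0.3,0,6]
    - [0.1,0,0.3,0,6]

```text
t: 18.05
eef_pos: [0.5333, -0.2037, 0.0145]
orientation: [2.368, 2.064, 0.003]
force: [-2.6, 8.4, 14.3]
opening: 0.874
```

Request:
apply_moves:
  series:
    - [0.1,0,-0.1,0,6]
    - [0.1,0,-0.15,0,6]
    - [0.1,0,-0.15,0,6]
    - [0.1,0,-0.15,0,8.2]
    - [0.1,0,-0.15,0,8.6]
    - [0.1,0,-0.15,0,9.12]
    - [0.1,0,-0.15,0,9.12]
    - [0.1,0,-0.15,0,9.12]

```text
t: 18.85
eef_pos: [0.5326, -0.2037, 0.0135]
orientation: [2.368, 2.064, 0.0]
force: [0.3, 0.5, -1.0]
opening: 1.001
```

```bash
python3 - <<'E'
from h import *
delta([.5299,-.2199,.04],1.4345)
im=arm.camera("wrist");im=im[115:300,105:405];im=np.clip(255*(im/255.)**0.45,0,255).astype(np.uint8)
save(cv2.resize(im,None,fx=2.65,fy=2.65,interpolation=cv2.INTER_CUBIC),"pics/w9c.png")
E
```

```text
t 18.85 pos [ 0.5326 -0.2037  0.0135] yaw 1.4337 tilt [ 1.e-04 -1.e-04 -1.e+00] delta cm [-1.64 -0.05 -2.65] twist -0.0008105272436067512 F [ 0.3  0.5 -1. ] open 1.001
```

View pics/w9c.png

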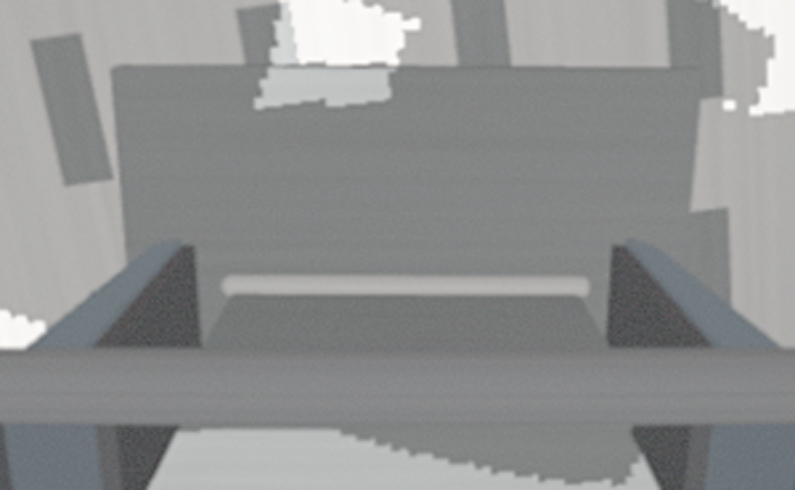

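Fingers are clear of the rib on both sides (inner faces at crop columns 195 and 612, rib 222 to 588). I'll back straight up now.

Request:
apply_moves:
  series:
    - [0,0,-1,0,9.12]
    - [0,0,-2,0,9.12]
    - [0,0,-4,0,9.12]
    - [0,0,-6,0,9.12]
    - [0,0,-9,0,9.12]
    - [0,0,-12,0,9.12]
    - [0,0,-15,0,9.12]
    - [0,0,-18,0,9.12]

```text
t: 19.7
eef_pos: [0.5325, -0.2035, 0.1962]
orientation: [2.367, 2.063, 0.001]
force: [-1.0, -1.1, 0.0]
opening: 0.998
```

Request:
apply_moves:
  series:
    - [0,0,-3,0,9.12]
    - [2,0,-4,0,9.12]
    - [4,0,-4,0,9.12]
    - [4,0,-4,0,9.12]
    - [4,0,-4,0,9.12]
    - [4,0,-4,0,9.12]
    - [4,0,-4,0,9.12]
    - [4,0,-4,0,9.12]

```text
t: 20.5
eef_pos: [0.5379, -0.1645, 0.2334]
orientation: [-2.369, -2.063, 0.0]
force: [1.4, -0.2, 0.6]
opening: 1.0
```

```bash
python3 - <<'E'
from h import *
delta([.5299,-.2199,.04],1.4345)
C=cal("wrist");np.savez("wf.npz",K=C[0],D=C[1],F=C[2])
im=arm.camera("wrist");save(im,"pics/wf.png");save(arm.camera("scene"),"pics/scf.png");save(arm.camera("side"),"pics/sdf.png")
im=cv2.imread("pics/wf.png")[70:240,150:370];im=np.clip(255*(im/255.)**0.5,0,255).astype(np.uint8)
cv2.imwrite("pics/wfc.png",cv2.resize(im,None,fx=3.5,fy=3.5,interpolation=cv2.INTER_CUBIC))
E
```

```text
t 20.5 pos [ 0.5379 -0.1645  0.2334] yaw 1.4331 tilt [-4.e-04  0.e+00 -1.e+00] delta cm [-5.6  -0.02 19.34] twist -0.0014385948221673495 F [ 1.4 -0.2  0.6] open 1.0
```

View pics/wfc.png

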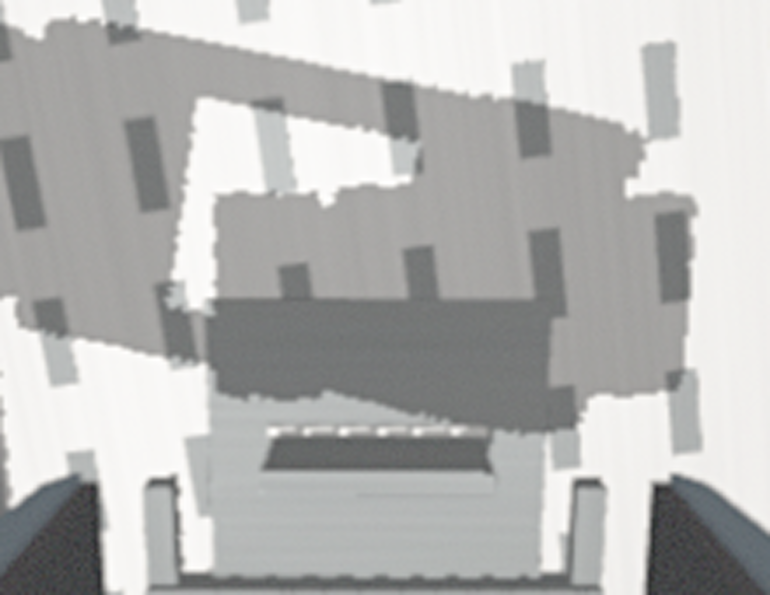

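View pics/sdf.png

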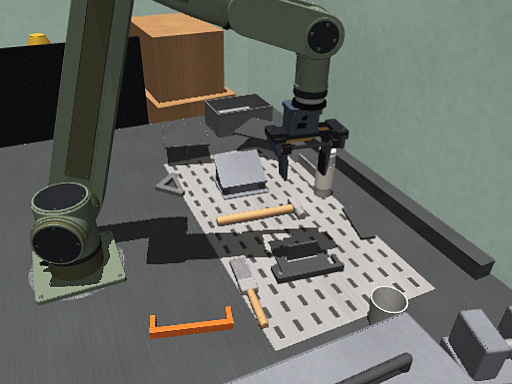

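```bash
python3 - <<'E'
from h import *
d=np.load("wf.npz");C=(d["K"],d["D"],d["F"])
g=lambda q,z:atz(C,(np.array(q)+.5)/3.5-.5+[150,70],z)
yw=1.4345;xd=np.array([np.cos(yw),np.sin(yw)])
a,b=g((207,299),.006),g((553,299),.006);print("plate far edge len",np.linalg.norm(a-b),"yaw",np.arctan2(*(b-a)[1::-1])+np.pi/2)
B=[g(q,.014) for q in((148,487),(176,487),(574,487),(604,487))];s=np.mean(B,0)[:2]-.04*xd
e=((a+b)/2)[:2]-.11*xd;print("stop",s,"yaw",np.arctan2(*(B[3]-B[0])[1::-1])+np.pi/2,"edge in stop frame",(e-s)@xd,(e-s)@[-xd[1],xd[0]])
e2=(g((214,572),.006)+g((541,577),.006))/2;print("edge direct",(e2[:2]-s)@xd)
E
```

```text
plate far edge len 0.12830417480998194 yaw 1.4340053066660998
stop [ 0.52507022 -0.2579026 ] yaw 1.4341705057181298 edge in stop frame 0.0005244782767971365 -0.0017148500309298303
edge direct 0.0010911182370354116
```

View pics/scf.png

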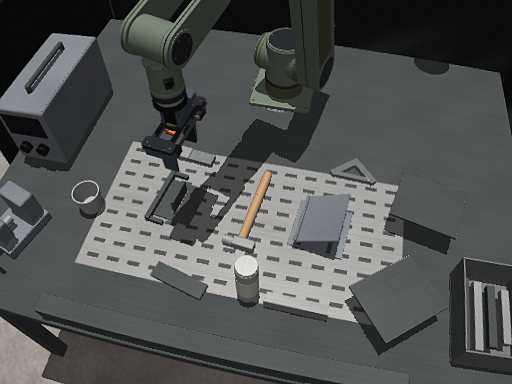

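The scene view shows the plate lying flat in the stops at (172,197). The rest at (322,225) is empty, and the hammer, brush, tin, spray can, offcut and square look to be where they started.

```bash
python3 -c "
from cell import arm
print(arm.finish_job())"
```

```text
the job is handed in; nothing more can be done
None
```

The plate is flat on the table against the bar, between the end blocks. I handed the job in at about 20.6 s on the robot's clock; no verdict was reported.

**What I did:** The moves only allow a turn about the tool's z, so the fingers could not be aligned with the plate's normal. I gripped the rib across its 80 mm length instead, with the tool pointing straight down. This held the plate at its slope and let it turn in the grip later. I set the lower edge down by the bar and nudged it against the face. After a pause of about 0.8 s, I lowered it along an arc about that edge over roughly 3 s. I then pressed it flat, opened the gripper and backed away.

**Last checks (wrist picture):**

| Check | Measured | Limit |
|---|---|---|
| Lower edge to bar face | 0.5–1 mm | -4 to 12 mm |
| Off centre between blocks | 1.7 mm | 15 mm |
| Angle to bar | under 0.001 rad | 0.1 rad |

- **Flatness:** This was judged by contact. Pressing down met a stiff stop and a 14 N reaction. I did not measure the final angle in the pictures.
- **Bystanders:** In the scene and side pictures, nothing else appears to have moved.
- **Gripper:** It is open and well clear of everything.

**Disagreements:**
- The slope while carrying measured 27° in one fit against the stated 30°. It is well above the 17° needed either way.
- Estimates of the bar's position differed by about 2 mm between views.

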